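# Take the worn drum off a spindle sander held by a left-hand knob

### The job

Take the worn drum off the bench sander: back off its left-hand knob by turning it clockwise (from above) until it no longer pinches the slotted washer, but do not drive it hard against the clip at the top of its stud or wrench the spindle round in its lock, and let go of it. Then draw the washer out by its red finger pull without forcing it, and lift the drum off over the knob, which stays on. Lay the washer flat and stand the drum upright on the square wooden board without dropping them, leaving the cork block, the offcut stick and the toy wheel alone.

Things in the scene. Friction and masses are not known exactly. Their poses are not given: they have to be found in the camera images.
- sander: Bench spindle sander, fixed: blue-green box, grey table 224 x 212 mm, its top 64 mm above the bench. Origin on the bench under its centre, on the vertical spindle axis; z up. On the table a steel flange (72 mm wide, top at 72 mm) with a 33 mm boss 9 mm high and a 12 mm threaded stud. On these sit the drum (72 to 122 mm), the slotted washer (to 127 mm) and the knob (to 147 mm).
- knob_top (a point): Centre of the top face of the black ribbed, grippy knob: round, 32 mm wide, 20 mm high, top 147 mm above the bench, z up along its axis. Left-hand thread: clockwise from above loosens, rising 0.5 mm per rad. How tight it is varies and cannot be seen; its angle tells nothing. It needs 0.5 to 3.8 rad under load, the torque sinking from up to 0.45 N m to about 0.05 N m once the pinch is gone.
- flange_dot (a point): Red dot on the rim of the steel flange, 33.5 mm from the spindle axis, 72 mm above the bench. A bolt on the table locks the spindle; it holds 0.6 N m and slips beyond, and then the dot moves. Its start angle varies.
- stud_tip (a point): Tip of the stud, 152 mm above the bench on the spindle axis. A small clip just below it keeps the knob on: once the pinch is gone the knob turns freely for another 0.9 rad and then meets the clip dead.
- drum: Sanding drum, loose: brown abrasive sleeve on black rubber, 64 mm outside diameter, 38 mm bore, 50 mm high, about 0.3 kg. Origin at the centre of its underside, z along its axis, up. It sits on the flange round the boss; the knob (32 mm) passes through its bore, so it must be lifted straight up at least 80 mm to come free.
- c_washer: Slotted steel C-washer, loose: a flat disc 52 mm across and 5 mm thick with a 15 mm wide slot round the 12 mm stud, about 0.09 kg. Origin at the centre of the disc's underside, z up. The slot opens toward its +x; a flat 18 mm wide tail runs toward its -x, beyond the drum, and carries the finger pull. Draw it along its own -x; it is clear of the knob after about 45 mm. It may turn a little with the knob.
- finger_pull (a point): Red upright fin on the washer's tail, 57 mm from the disc's centre toward the washer's -x: 10 mm thick (across the washer's y), 22 mm long (along x), standing from 5 to 26 mm above the washer's underside. This point is in its middle, 20.5 mm above the washer's underside.
- board: Square planed wooden board lying on the bench, fixed, 202 x 200 x 26 mm. Origin at the centre of its underside; its top is 26 mm above the bench.
- cork_block: Cork sanding block, loose, 60 x 97 x 26 mm, origin under its centre. Leave alone.
- offcut: Small wooden offcut stick, loose, 22 x 110 x 20 mm, origin under its centre, lying along its y. Leave alone.
- toy_wheel: Small wooden toy wheel lying flat, loose, 42 mm across, 9 mm thick, origin under its centre. Leave alone.

How it is judged (in metres and radians):
On the way, in this order (a step that is already met when the one before it is completed fails the run):
1. the knob is backed off and let go: it no longer pinches the washer, which still lies in place (contact force between sander and c_washer below 1.5 N and contact force between the fingers and sander below 0.5 N and horizontal distance between c_washer and sander below 0.01 m), for 0.3 s.
2. the washer is drawn out from under the knob, the drum still in place (horizontal distance between c_washer and sander above 0.05 m and horizontal distance between drum and sander below 0.01 m and height (world z) of drum below 0.082 m), for 0.1 s.
3. the drum is lifted off over the knob (horizontal distance between drum and sander above 0.06 m), for 0.1 s.
At the end, for the whole second after the job is handed in: Washer and drum both rest on the board, their centres within 90 mm of the board's centre along each of its sides and their undersides within 4 mm of its top, the washer flat and the drum upright (within 0.12 rad), at rest; the knob remains on its stud (x of c_washer in the frame of board between -0.09 and 0.09 m and y of c_washer in the frame of board between -0.09 and 0.09 m and x of drum in the frame of board between -0.09 and 0.09 m and y of drum in the frame of board between -0.09 and 0.09 m and z of c_washer in the frame of board between 0.022 and 0.03 m and z of drum in the frame of board between 0.022 and 0.03 m and angle between each of c_washer, drum's own z axis and vertical below 0.12 rad and linear speed of each of c_washer, drum below 0.02 m/s); the robot touches nothing.
It fails at once if the spindle is wrenched round in its lock (flange dot moved over 5 mm), as when the knob is driven hard against its clip (distance of flange_dot from where it was at the start of the episode above 0.005 m).
It fails at once if the washer is forced out: over 20 N between it and the sander while it is away from its place (horizontal distance between c_washer and sander above 0.008 m and contact force between sander and c_washer above 20 N).
It fails at once if the drum is dropped (falls faster than 0.5 m/s, out of the fingers) (linear speed of drum above 0.5 m/s and contact force between the fingers and drum below 0.1 N).
It fails at once if the washer is dropped (falls faster than 0.5 m/s, out of the fingers) (linear speed of c_washer above 0.5 m/s and contact force between the fingers and c_washer below 0.1 N).
It fails at once if the cork block, offcut or toy wheel is moved over 20 mm (distance of any of cork_block, offcut, toy_wheel from where it was at the start of the episode above 0.02 m).
It also fails if it takes over 72 s, if anything falls off the work surface, if the arm or the gripper's body presses on something with over 40 N, if the wrist force passes 120 N, or if a joint passes its speed limit or range.

### The arm

A 7-joint arm with a two-finger parallel gripper is mounted at the origin on the work surface; the furniture and walls round the work are solid. World frame = base frame: x ahead of the robot, y to its left, z up, the work surface at z = 0. Lengths are in mm, angles in rad, forces in N, time in s.
With the tool pointing down it reaches from about 400 to 875 mm from the base axis. Payload 4.4 kg.
Tool frame: the origin (TCP) lies at the very end of the fingers, on their centre line; the grasp point (between the pads) lies 19 mm behind it; x points along the fingers, y is the direction in which the jaws open and shut, and the axes are right-handed (so a half turn about x gives the same grasp; the last joint's range is limited). The gripper opens to 85 mm and grips with 20 to 120 N. Pads are 22 mm wide; open, the fingers measure 114 mm over their backs; the gripper's body (76 mm by 85 mm) begins 54 mm behind the grasp point. The pads swing forward as they close: fully open they stand 13 mm farther back than shut.
Start: joints at [-0.066, 0.628, 0.038, 1.517, -0.027, 0.996, -0.02], TCP at [650.014, 0.027, 231.313] pointing down, gripper open.
Joint ranges: [-3.06, 3.06], [-0.37, 2.12], [-1.25, 1.32], [0.18, 2.47], [-1.1, 4.24], [0.23, 1.98], [-2.94, 2.94]. Speed limits (rad/s): [2.57, 2.57, 3.14, 3.14, 3.14, 3.14, 3.14].

### API

Orientations are given as a unit quaternion [w, x, y, z].
In Python, from rig import arm, hand, sense, eyes, ticket gives the robot as it stands. Calls block until the motion is done:
- arm.move_ptp(position, orientation): joint-space move of the TCP to a pose.
- arm.servo_line(position, orientation=None, vel=150, threshold=None): straight line of the TCP; orientation=None keeps the orientation; vel is the mean speed in mm/s. With threshold (N) it stops when the force on the tool has changed by that much, and returns True; else False.
- arm.goto_joints(angles): joint-space move.
- hand.move_gripper(opening, squeeze=None): finger opening in mm; squeeze is the grip in N (None keeps the last); returns when the fingers have stopped.
- arm.dwell(seconds).
- arm.solve_ik(position, orientation): joint angles nearest the present ones, or None.
- sense(): the state.
- eyes.read_camera(name): name is "scene" or "side" or "wrist"; returns a dict with "image" (400x640x3 uint8, red, green, blue), "range_z" (400x640 float32, mm along the optical axis (not along the pixel's ray), 0 where there is no reading), "fx", "fy", "cx", "cy" (pixels), "rvec" (rotation vector, rad) and "tvec" (3), from world to camera coordinates, as OpenCV has them; the wrist camera has in their place "hand_eye" (4x4, takes a point from camera to tool coordinates, whose origin is the TCP and whose axes are the tool frame's). Camera axes: x right, y down, z forward; pixel columns grow to the right and rows downward; lengths in mm; the calibration is good to about 2 mm. A picture is of the moment at which its call begins: read the wrist's pose just before it.
A pose or a line that the arm cannot do raises arm.PlanningError and nothing moves.
- ticket.sign_off(): hands the job in, once; it reports no verdict.
The state is a dict: "t": time; "joint_pos": joint angles; "joint_vel": joint speeds; "joint_torque": joint torques, N m; "tcp_pos": TCP position; "orientation": TCP orientation; "contact_force": force on the tool from outside, world axes, zero at the start; "wrist_torque": the same for the moment, N m; "width": finger opening in mm.
Only numpy, scipy, OpenCV 4.12 (cv2) and the standard library are available. Lean on these libraries where they do the work, as an engineer would, in place of code of your own. Each camera call takes 0.05 s, during which the arm holds its last target.

## Working session

There is one attempt and no reset: what is moved stays moved. The work goes in short steps, each a Python script; the robot and the scene stay as the last script left them, time stands still between calls to the robot, and variables do not carry over. Pictures are saved under pics/ and viewed, and the job is handed in when it is done.

```bash
ls; mkdir -p pics; python3 - <<'E'
from rig import arm, hand, sense, eyes, ticket
import cv2
s=sense();print(s)
for n in("scene","side","wrist"):
    c=eyes.read_camera(n);cv2.imwrite(f"pics/{n}0.png",c["image"][:,:,::-1])
    print(n,{k:v for k,v in c.items() if k not in("image","range_z")})
E
```

```text
pics
{'t': 0.0, 'joint_pos': array([-0.06580303,  0.62935291,  0.0384509 ,  1.51838531, -0.02699594,
        0.99629399, -0.01999213]), 'joint_vel': array([-0.00019625, -0.00100111, -0.00056695, -0.00204901, -0.0004704 ,
       -0.001876  ,  0.00030854]), 'joint_torque': array([-1.11932164e-03, -5.63405585e+01,  1.22606792e+00, -1.93450052e+01,
        1.09587883e-02,  1.05136272e-02, -8.84369996e-06]), 'tcp_pos': array([6.49365916e+02, 2.39657157e-02, 2.30379323e+02]), 'orientation': array([-0.49952959, -0.49950947, -0.50047269,  0.50048733]), 'contact_force': array([ 0.43536412,  0.90109541, -0.31396343]), 'wrist_torque': array([-0.01911877, -0.0003438 ,  0.00753083]), 'width': 85.44321563955187}
scene {'fx': 474.02756064170666, 'fy': 474.02756064170666, 'cx': 315.8522347822818, 'cy': 197.90065732353185, 'rvec': array([ 1.97158319, -0.47760507,  0.30387135]), 'tvec': array([-417.61342693,  204.29395387, 1039.64384589])}
side {'fx': 401.15305282508524, 'fy': 401.15305282508524, 'cx': 319.4213304191575, 'cy': 198.94359598038633, 'rvec': array([ 2.00316785, -0.19405643,  0.11158521]), 'tvec': array([-459.73490865,  165.54676173, 1006.84359414])}
wrist {'fx': 296.3757523000719, 'fy': 296.3757523000719, 'cx': 325.2388033052331, 'cy': 197.89283666354777, 'hand_eye': array([[-4.36633192e-04, -2.77625761e-01,  9.60689204e-01,
        -1.42931390e+02],
       [ 9.99999898e-01, -2.30911527e-04,  3.87769695e-04,
        -2.19795607e-01],
       [ 1.14179355e-04,  9.60689275e-01,  2.77625834e-01,
        -7.06359310e+01],
       [ 0.00000000e+00,  0.00000000e+00,  0.00000000e+00,
         1.00000000e+00]])}
```

View pics/scene0.png

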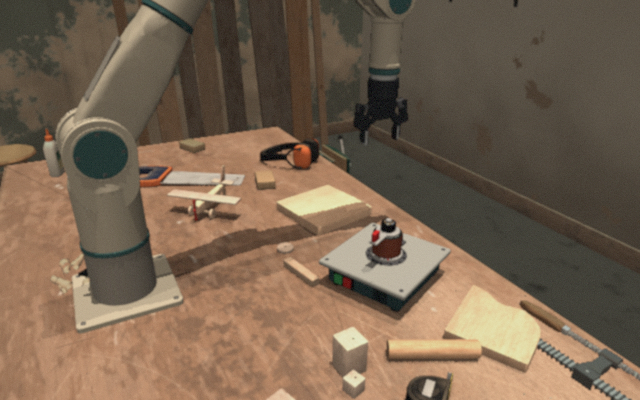

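View pics/side0.png

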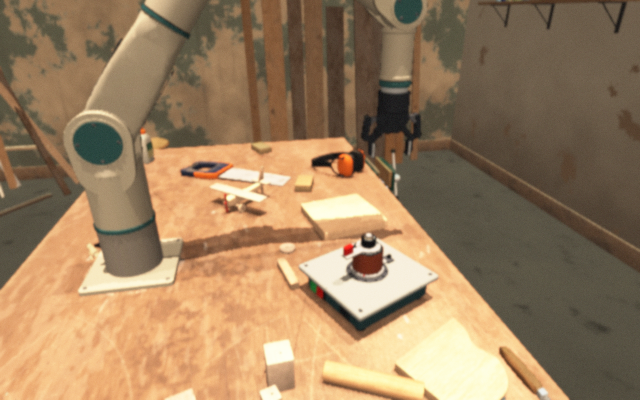

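View pics/wrist0.png

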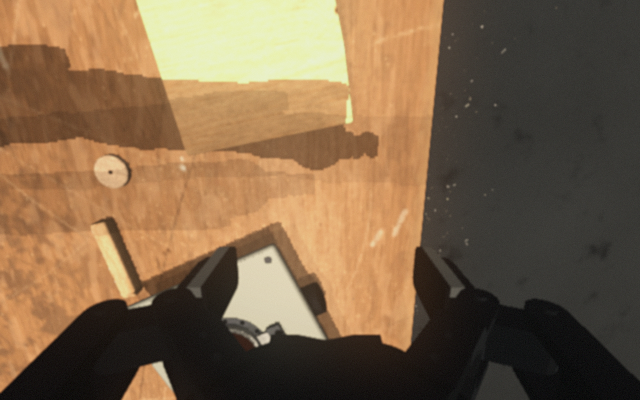

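```bash
cat > h.py <<'E'
from rig import arm, hand, sense, eyes, ticket
import cv2, numpy as np
from scipy.spatial.transform import Rotation as R
def rot(q): return R.from_quat([q[1],q[2],q[3],q[0]])
def quat(r):
    q=r.as_quat(); return np.array([q[3],q[0],q[1],q[2]])
def down(yaw):
    "tool x down, tool y (jaw axis) at angle yaw in world xy"
    y=np.array([np.cos(yaw),np.sin(yaw),0]);x=np.array([0,0,-1.]);z=np.cross(x,y)
    return quat(R.from_matrix(np.c_[x,y,z]))
def cam(n):
    s=sense();c=eyes.read_camera(n)
    if n=="wrist":
        T=np.eye(4);T[:3,:3]=rot(s["orientation"]).as_matrix();T[:3,3]=s["tcp_pos"]
        c["W"]=T@c["hand_eye"]
    else:
        M=np.eye(4);M[:3,:3]=cv2.Rodrigues(c["rvec"])[0];M[:3,3]=c["tvec"];c["W"]=np.linalg.inv(M)
    return c
def ray(c,u,v):
    d=c["W"][:3,:3]@np.array([(u-c["cx"])/c["fx"],(v-c["cy"])/c["fy"],1]);return c["W"][:3,3],d
def onz(c,u,v,z):
    o,d=ray(c,u,v);return o+d*(z-o[2])/d[2]
def pt(c,u,v):
    o,d=ray(c,u,v);return o+d*c["range_z"][int(round(v)),int(round(u))]
def proj(c,p):
    q=np.linalg.inv(c["W"])@np.append(p,1);return q[0]/q[2]*c["fx"]+c["cx"],q[1]/q[2]*c["fy"]+c["cy"]
def save(c,name,box=None,k=1):
    im=c["image"][:,:,::-1]
    if box: im=im[box[1]:box[3],box[0]:box[2]]
    cv2.imwrite(f"pics/{name}.png",cv2.resize(im,None,fx=k,fy=k,interpolation=cv2.INTER_CUBIC))
E
python3 - <<'E'
from h import *
np.set_printoptions(precision=1,suppress=True)
c=cam("scene")
for n,u,v in [("knob",388,223),("fin",376,236),("board",325,205),("wheel",285,247),("offcut",300,271),("cork",264,180),("tl",322,262),("tr",372,229),("br",449,252),("bl",402,295)]: print(n,pt(c,u,v))
print(onz(c,388,223,150))
save(c,"scene_crop",(250,160,470,320),3.6)
s=cam("side");print(pt(s,368,237),onz(s,368,235,150)); save(s,"side_crop",(250,160,470,340),3.3)
E
```

```text
knob [ 526.4 -226.1  148.6]
fin [ 480.9 -249.1  140.5]
board [563.2 123.5  29.2]
wheel [379.9  -5.8  10. ]
offcut [ 361.7 -131.3   19.7]
cork [474.8 372.8  28.9]
tl [ 392.1 -179.8   63. ]
tr [ 568.7 -108.3   64.5]
br [ 671.1 -269.4   58.9]
bl [ 474.8 -356.2   64.9]
[ 524.8 -228.2  150. ]
[ 528.6 -225.8  149.3] [ 530.6 -219.1  150. ]
```

View pics/scene_crop.png

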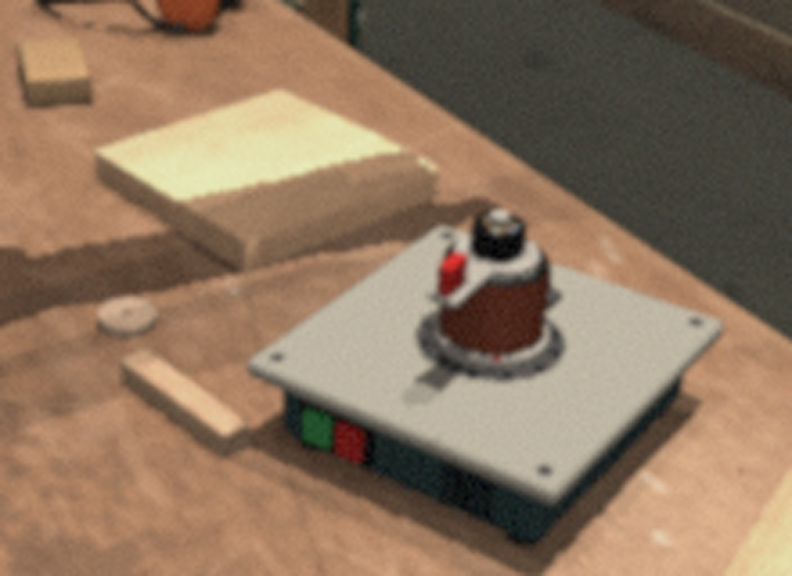

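View pics/side_crop.png

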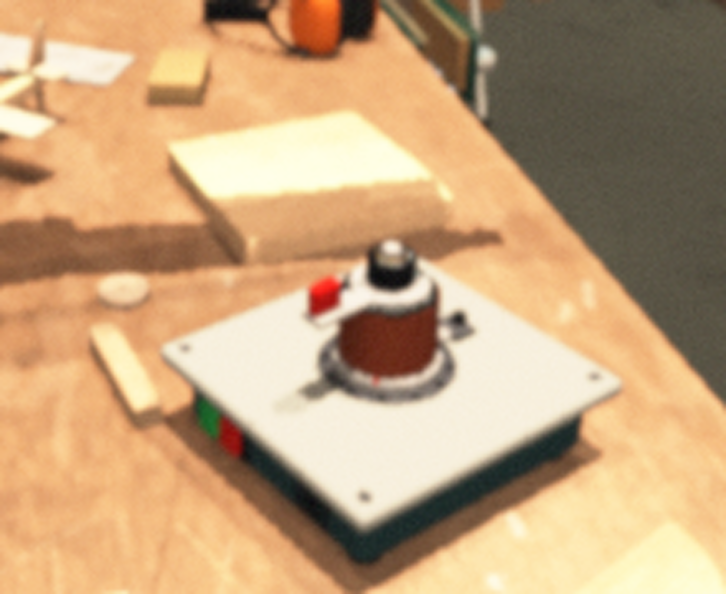

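```bash
python3 - <<'E'
from h import *
np.set_printoptions(precision=3,suppress=True)
for yaw in (0,1.5,2.8,-1.5,-2.8): print(yaw,arm.solve_ik([527,-224,180],down(yaw)))
arm.move_ptp([527,-215,300],down(0))
print(sense()["t"],sense()["tcp_pos"])
c=cam("wrist");save(c,"w1",(120,0,520,300),2)
np.save("w1.npy",c["W"]);np.savez("w1.npz",**{k:c[k] for k in c})
E
```

```text
0 [ 0.334  0.579  0.029  1.793 -0.023  0.77   0.375]
1.5 [ 0.586  0.6   -0.36   1.785  0.28   0.806  1.588]
2.8 [ 0.797  0.67  -0.712  1.779  0.545  0.899  2.641]
-1.5 [ 0.096  0.611  0.402  1.8   -0.32   0.794 -0.84 ]
-2.8 [-0.106  0.698  0.756  1.806 -0.606  0.885 -1.867]
1.2583 [ 528.034 -213.061  299.657]
```

View pics/w1.png

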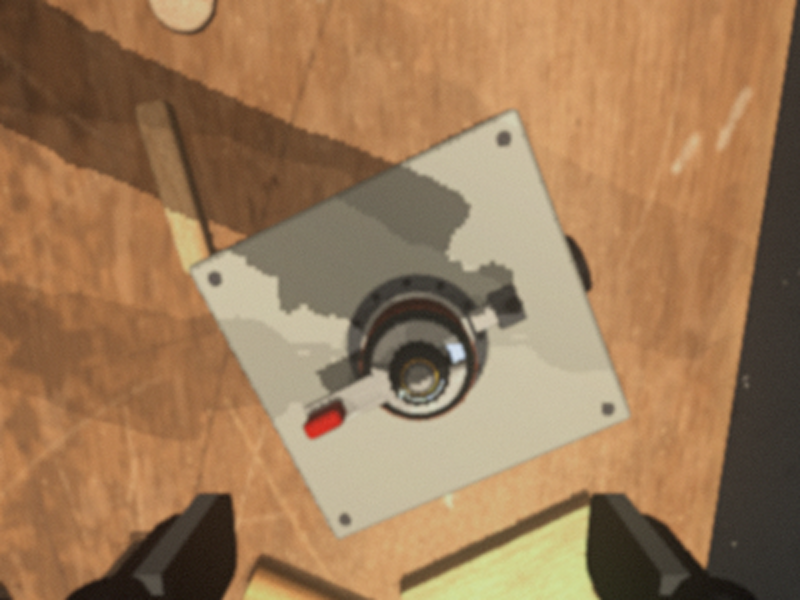

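```bash
python3 - <<'E'
from h import *
np.set_printoptions(precision=1,suppress=True)
d=np.load("w1.npz");c={k:d[k] for k in d}
f=lambda u,v:(u/2+120,v/2)
k=onz(c,*f(420,376),152);print("stud",k)
print("depth at knob ring",[pt(c,*f(420+a,376+b)) for a,b in((0,0),(22,0),(-22,0),(0,22))])
p=onz(c,*f(324,421),148);print("fin",p,np.hypot(*(p-k)[:2]),np.arctan2(*(p-k)[1::-1]))
e1=onz(c,*f(308,427),148);e2=onz(c,*f(341,411),148);print(e1,e2,np.linalg.norm(e1-e2),np.arctan2(*(e1-e2)[1::-1]))
cs=[onz(c,*f(*q),64) for q in((515,110),(192,268),(338,537),(628,415))];print(cs,np.mean(cs,0))
print("depth fin",pt(c,*f(324,421)))
save(c,"w1z",(260,140,380,230),6.5)
E
```

```text
stud [ 532.8 -215.8  152. ]
depth at knob ring [array([ 532.8, -215.7,  152.3]), array([ 544.3, -217.2,  146.4]), array([ 521.6, -217.2,  146.4]), array([ 533. , -228.7,  147.2])]
fin [ 482.8 -241.2  148. ] 56.10735253910796 -2.6718623813146
[ 474.3 -244.5  148. ] [ 491.9 -235.6  148. ] 19.690210655879913 -2.675766202648093
[array([588.8, -77.7,  64. ]), array([ 391.3, -168.5,   64. ]), array([ 476.7, -356.4,   64. ]), array([ 674.2, -264.6,   64. ])] [ 532.7 -216.8   64. ]
depth fin [ 482.9 -240.8  148.9]
```

View pics/w1z.png

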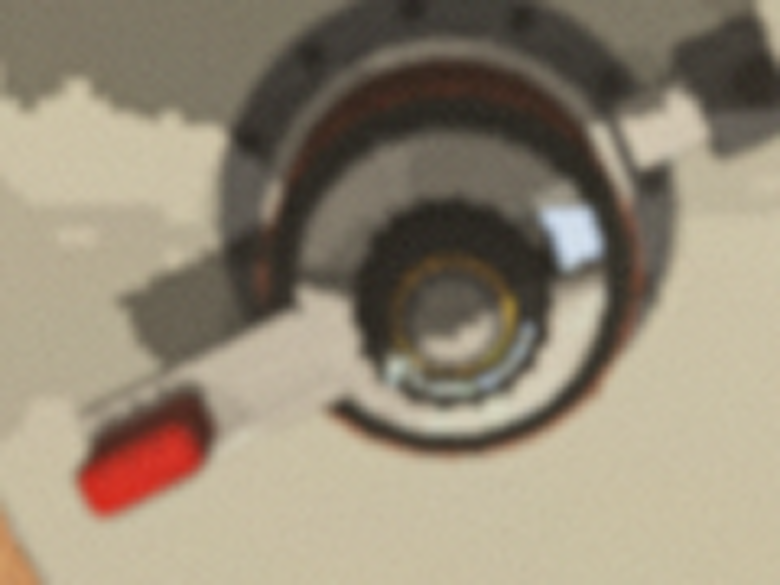

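```bash
python3 - <<'E'
from h import *
np.set_printoptions(precision=3,suppress=True)
C=[532.6,-216.5]
hand.move_gripper(50,60)
arm.move_ptp([*C,200],down(2.3))
t=sense()["t"]
arm.servo_line([*C,200],down(2.6)); s=sense(); print("rot .3 took",s["t"]-t,s["joint_pos"],s["tcp_pos"],s["contact_force"],s["wrist_torque"])
for k in range(3):
    arm.dwell(.1);s=sense();print(s["contact_force"],s["wrist_torque"])
arm.servo_line([*C,175],vel=60)
c=cam("wrist");save(c,"w2");c2=cam("scene");save(c2,"s2",(320,160,460,290),5)
print(sense()["tcp_pos"],proj(c,[*C,152]),sense()["t"])
E
```

```text
rot .3 took 0.4500000000000002 [ 0.716  0.617 -0.597  1.755  0.428  0.902  2.531] [ 532.622 -216.549  200.055] [-0.012 -0.066  0.028] [ 0.054 -0.025 -0.028]
[-0.162  0.374  0.164] [ 0.002 -0.021  0.   ]
[-0.323 -0.282 -0.451] [ 0.033 -0.005  0.021]
[ 0.399 -0.935  0.13 ] [ 0.014  0.016 -0.007]
[ 532.852 -216.478  175.178] (np.float64(324.5849609888212), np.float64(233.55977937992247)) 4.85
```

View pics/w2.png

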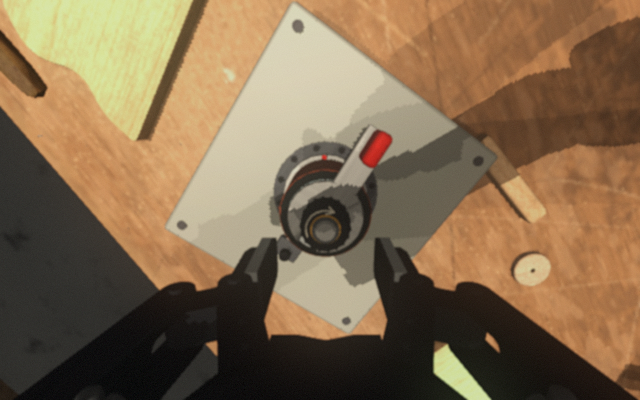

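View pics/s2.png

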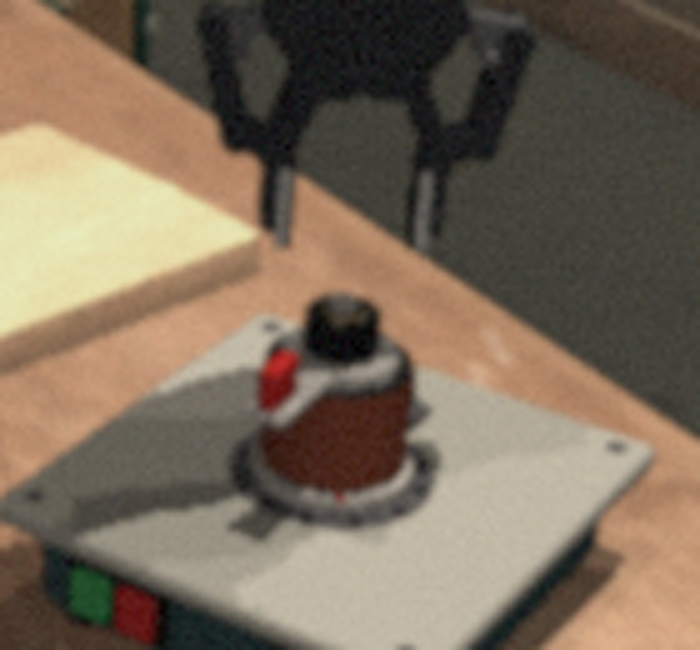

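```bash
python3 - <<'E'
from h import *
c=cam("wrist");save(c,"w3",(265,120,405,270),5.3)
np.set_printoptions(precision=2,suppress=True)
print(onz(c,326,230,152),onz(c,325,229,152), onz(c,376,148,148))
E
```

```text
[ 531.14 -218.01  152.  ] [ 531.32 -218.87  152.  ] [ 481.74 -244.94  148.  ]
```

View pics/w3.png

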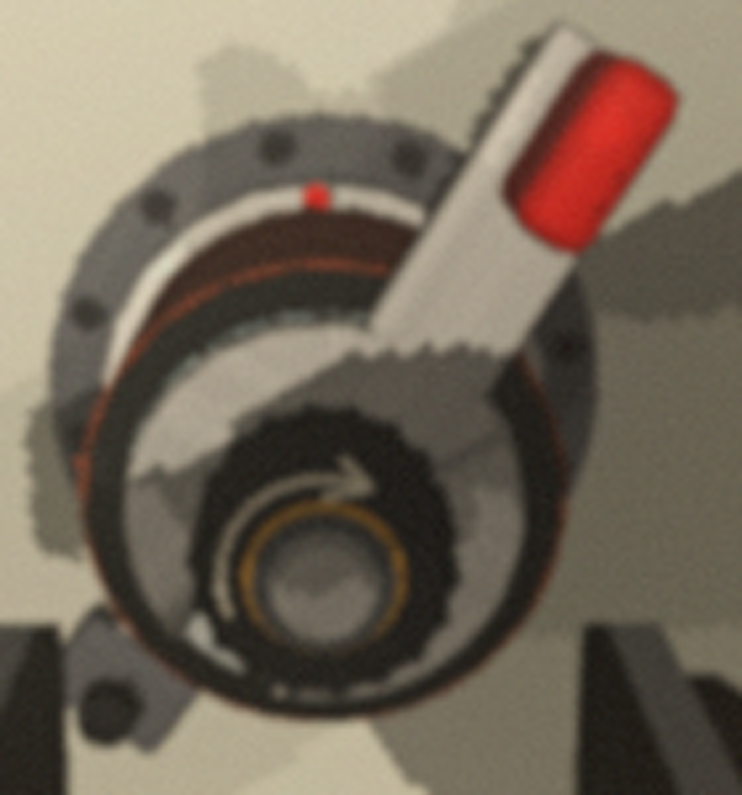

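```bash
python3 - <<'E'
from h import *
np.set_printoptions(precision=2,suppress=True)
C=[532.2,-217.5]
arm.servo_line([*C,140],vel=60)
print(arm.servo_line([*C,129.5],vel=20,threshold=5))
s=sense();print(s["tcp_pos"],s["contact_force"])
hand.move_gripper(25,80);arm.dwell(.3)
for _ in range(4):
    s=sense();print(s["t"],s["tcp_pos"],s["contact_force"],s["wrist_torque"],s["width"]);arm.dwell(.05)
c=cam("wrist");save(c,"w4",(240,140,420,290),4.3)
c=cam("scene");save(c,"s4",(320,160,460,290),5)
E
```

```text
False
[ 532.24 -217.45  129.47] [ 1.5  -0.03  0.21]
6.925 [ 532.14 -217.41  130.05] [-2.42  0.77  5.69] [0.19 0.38 0.02] 29.259133855883782
6.975 [ 532.16 -217.43  130.07] [-2.03  1.43  5.39] [ 0.17  0.39 -0.01] 29.14412069780485
7.025 [ 532.16 -217.44  130.06] [-1.58  1.04  7.06] [ 0.22  0.4  -0.01] 29.377362597352928
7.075 [ 532.16 -217.41  130.06] [-1.74  0.69  5.88] [0.2  0.4  0.02] 29.442028230252568
```

View pics/w4.png

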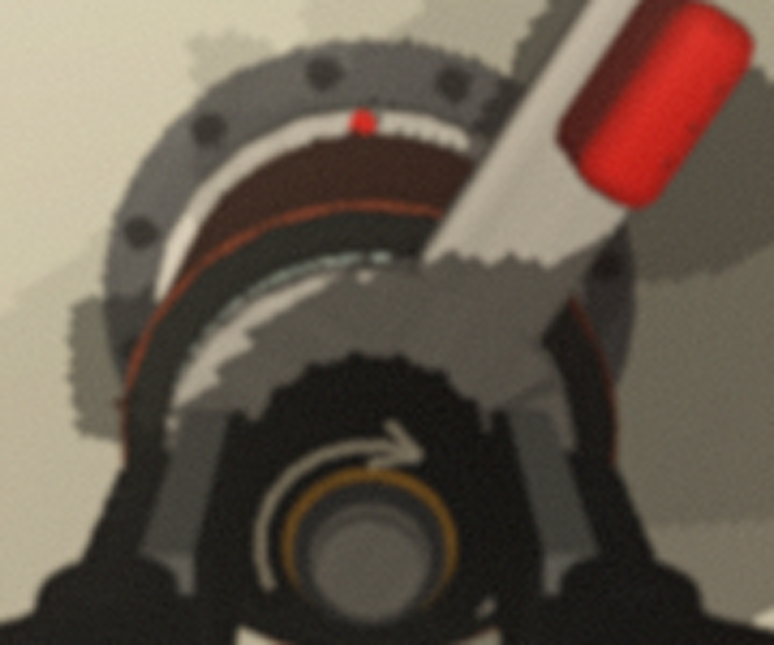

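View pics/s4.png

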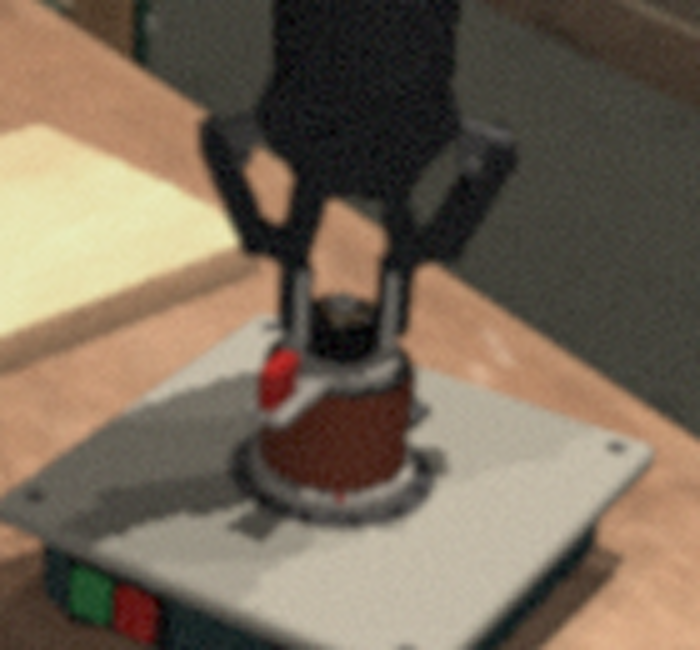

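```bash
python3 - <<'E'
from h import *
np.set_printoptions(precision=2,suppress=True)
C=[532.2,-217.5]
hand.move_gripper(42,80)
arm.servo_line([*C,132],vel=30)
hand.move_gripper(25,80);arm.dwell(.2)
s=sense();print(s["tcp_pos"],s["contact_force"],s["wrist_torque"],s["width"])
def tz():
    a=[]
    for _ in range(3):
        arm.dwell(.02);a.append(sense()["wrist_torque"][2])
    return np.mean(a)
print(tz())
yaw=2.6
for i in range(6):
    yaw-=.06
    arm.servo_line([*C,132+.5*(2.6-yaw)],down(yaw))
    s=sense();print(round(s["t"],2),round(yaw,2),"tz %.3f"%tz(),s["tcp_pos"],s["contact_force"],s["joint_torque"][6])
    if abs(tz())>.5: break
c=cam("wrist");save(c,"w5",(240,140,420,290),4.3)
E
```

```text
[ 532.12 -217.45  132.55] [-1.59  0.    5.45] [ 0.21  0.34 -0.02] 28.751122783105952
-0.021573549279385932
8.53 2.54 tz -0.034 [ 532.19 -217.47  132.57] [-1.12  0.46  5.94] -0.02855733793694526
8.88 2.48 tz 0.027 [ 532.17 -217.45  132.56] [-0.71  0.59  7.23] -0.06232069339603186
9.23 2.42 tz -0.014 [ 532.16 -217.46  132.56] [-0.58  0.34  5.73] -0.04106818581931293
9.58 2.36 tz -0.019 [ 532.14 -217.47  132.58] [-2.26  0.71  5.26] -0.051409516017884016
9.93 2.3 tz 0.061 [ 532.16 -217.46  132.57] [-1.82  0.63  5.33] -0.095133560243994
10.28 2.24 tz 0.021 [ 532.18 -217.44  132.59] [-1.62  0.48  5.63] -0.06244475953280926
```

View pics/w5.png

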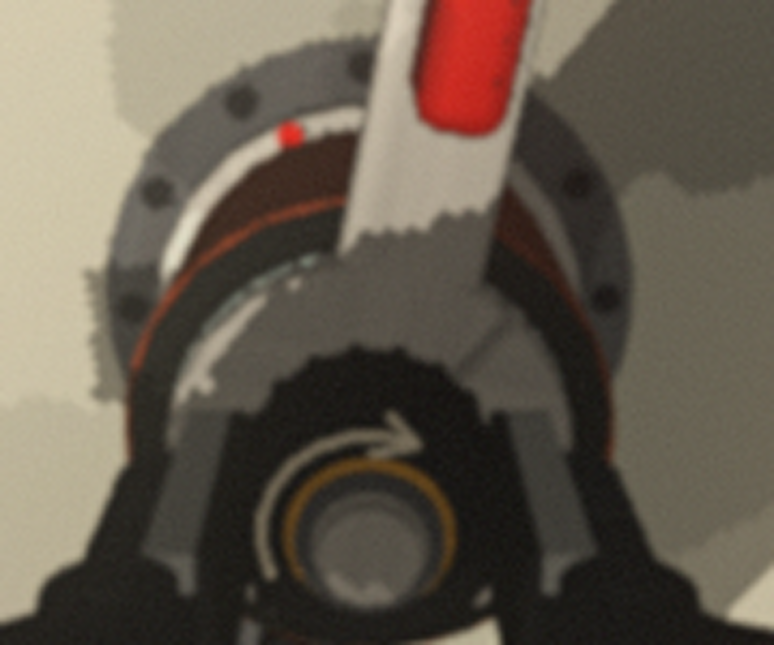

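```bash
cat >> h.py <<'E'
def yawof(s):
    y=rot(s["orientation"]).as_matrix()[:,1];return np.arctan2(y[1],y[0])
def tq(n=12):
    a=[]
    for _ in range(n):
        arm.dwell(.01);s=sense();a.append([s["wrist_torque"][2],s["joint_torque"][6],yawof(s),s["contact_force"][2]])
    return np.mean(a,0)
E
python3 - <<'E'
from h import *
np.set_printoptions(precision=4,suppress=True)
C=[532.2,-217.5]
hand.move_gripper(25,25);
s=sense();print(s["tcp_pos"],s["contact_force"],s["width"],s["t"])
print(2.24,tq())
for yaw in (2.28,2.24,2.2,2.15,2.1):
    arm.servo_line([*C,132+.5*(2.6-yaw)],down(yaw)); print(yaw,tq())
s=sense();print(s["t"])
E
```

```text
[ 532.1292 -217.4539  132.5701] [-1.4487  0.1845  5.8522] 29.092967065136584 10.65
2.24 [ 0.0225 -0.0105  2.2425  5.8381]
2.28 [-0.1667  0.1655  2.2817  6.0646]
2.24 [ 0.0121 -0.0183  2.2425  5.643 ]
2.2 [ 0.0484 -0.0536  2.2026  5.596 ]
2.15 [ 0.034  -0.0611  2.1527  5.3422]
2.1 [-0.0356  0.0042  2.1027  5.2541]
12.5
```

```bash
python3 - <<'E'
from h import *
np.set_printoptions(precision=4,suppress=True)
C=[532.2,-217.5]
for yaw in (2.13,2.10,2.05,2.0,2.04,2.0):
    arm.servo_line([*C,132+.5*(2.6-yaw)],down(yaw)); print(yaw,tq(8))
s=sense();print(s["t"])
c=cam("wrist");save(c,"w6",(240,140,420,290),4.3)
E
```

```text
2.13 [-0.165   0.1678  2.1321  5.6813]
2.1 [ 0.0884 -0.0962  2.1031  5.668 ]
2.05 [ 0.0824 -0.0751  2.053   5.4931]
2.0 [ 0.0881 -0.0735  2.0034  5.6228]
2.04 [-0.0761  0.0804  2.0428  5.658 ]
2.0 [ 0.0456 -0.0625  2.0033  5.4657]
14.4
```

View pics/w6.png

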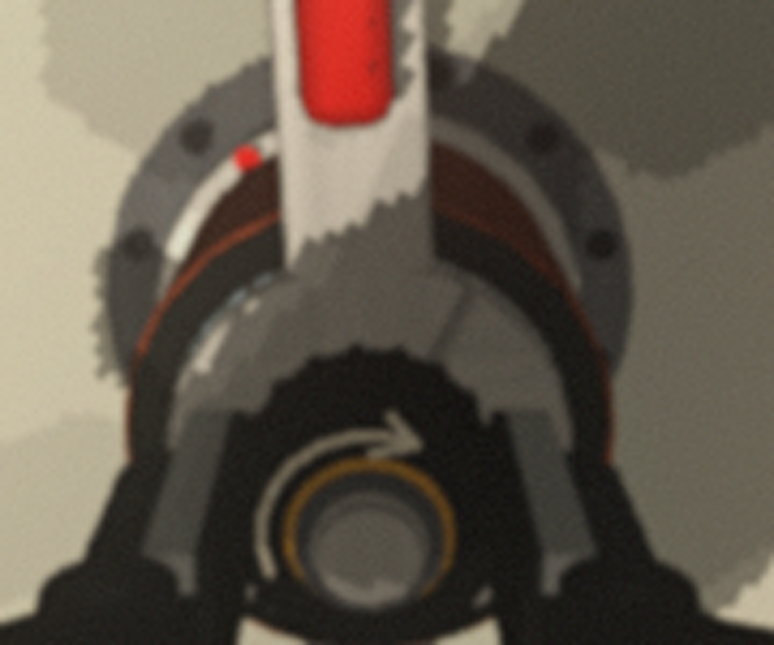

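```bash
python3 - <<'E'
from h import *
np.set_printoptions(precision=4,suppress=True)
C=[532.2,-217.5]
yaw=2.0
for i in range(10):
    yaw-=.05
    arm.servo_line([*C,132+.5*(2.6-yaw)],down(yaw)); r=tq(6);print(round(yaw,2),r)
    if r[0]>.2 or r[1]<-.2: break
    if i in(4,9):
        arm.servo_line([*C,132+.5*(2.6-yaw)],down(yaw+.04));print(" rev",tq(6))
        arm.servo_line([*C,132+.5*(2.6-yaw)],down(yaw));print(" fwd",tq(6))
s=sense();print(s["t"])
c=cam("wrist");save(c,"w7",(240,140,420,290),4.3)
E
```

```text
1.95 [-0.0218 -0.0056  1.9531  5.2867]
1.9 [ 0.0152 -0.0405  1.9036  5.4914]
1.85 [ 0.0403 -0.0287  1.8535  5.6269]
1.8 [ 0.0332 -0.052   1.8039  5.7153]
1.75 [ 0.0146 -0.0306  1.7538  5.0936]
 rev [-0.0286  0.0588  1.7936  5.4156]
 fwd [ 0.0652 -0.0816  1.754   5.5392]
1.7 [ 0.0142 -0.0273  1.704   5.491 ]
1.65 [ 0.0312 -0.0583  1.6543  5.46  ]
1.6 [ 0.041  -0.0568  1.6044  5.4848]
1.55 [ 0.0169 -0.0221  1.5544  5.2629]
1.5 [ 0.0061 -0.0262  1.5046  4.9457]
 rev [-0.0758  0.0995  1.5442  5.3589]
 fwd [ 0.0232 -0.0248  1.5046  5.485 ]
18.65
```

View pics/w7.png

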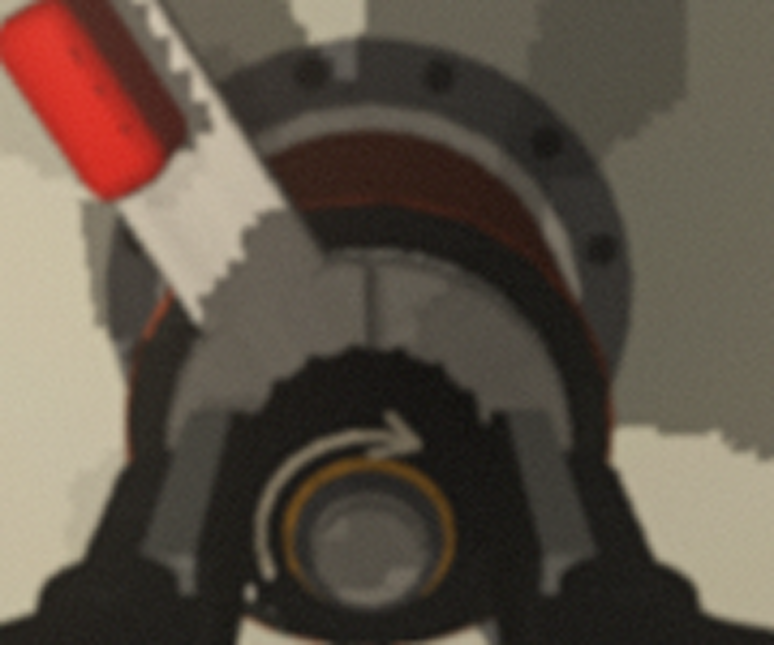

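```bash
python3 - <<'E'
from h import *
np.set_printoptions(precision=2,suppress=True)
C=[532.2,-217.5]
hand.move_gripper(44,25); arm.dwell(.1)
arm.servo_line([*C,172],vel=100); s=sense(); print(s["contact_force"],s["t"])
arm.servo_line([482.5,-242,210],down(2.04),vel=150)
hand.move_gripper(50)
c=cam("wrist");save(c,"w8",(220,80,440,245),3.6);np.savez("w8.npz",**{k:c[k] for k in c})
print(sense()["tcp_pos"],proj(c,[482.5,-242,148]),proj(c,[*C,152]),sense()["t"])
E
```

```text
[-0.22  0.18  0.02] 19.6417
[ 482.76 -241.45  209.62] (np.float64(324.3118789467435), np.float64(212.18567486461825)) (np.float64(323.5182833319135), np.float64(282.3210980406764)) 20.6167
```

View pics/w8.png

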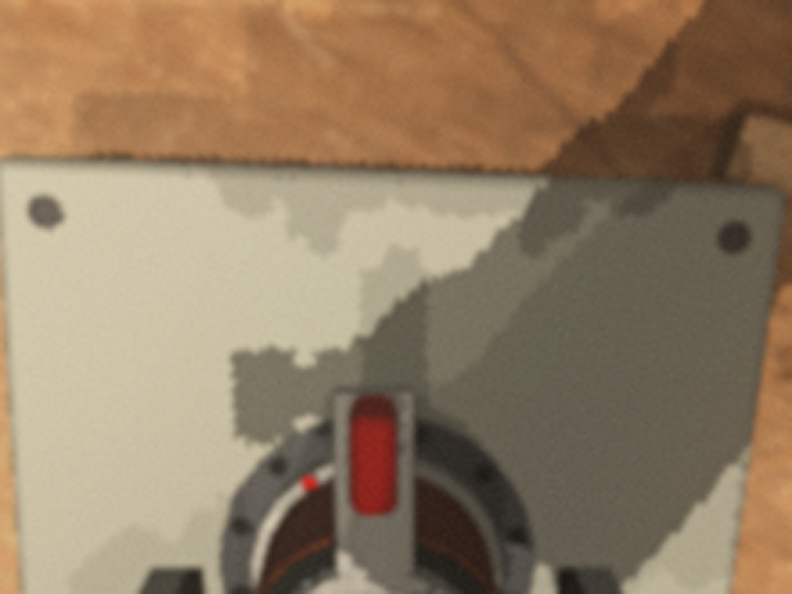

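```bash
python3 - <<'E'
from h import *
np.set_printoptions(precision=2,suppress=True)
F=np.array([481.4,-243.3]);u=np.array([-.892,-.452])
arm.servo_line([*F,160],vel=100)
print(arm.servo_line([*F,131.5],vel=40,threshold=6))
s=sense();print(s["tcp_pos"],s["contact_force"])
hand.move_gripper(4,30);arm.dwell(.2)
s=sense();print(s["tcp_pos"],s["contact_force"],s["wrist_torque"],s["width"],s["t"])
for d in (2,4):
    print(arm.servo_line([*(F+d*u),131.5],vel=10,threshold=6));s=sense();print(s["tcp_pos"],s["contact_force"],s["wrist_torque"],s["width"],s["t"])
c=cam("wrist");save(c,"w9",(220,80,440,290),2.8)
E
```

```text
False
[ 481.54 -243.31  131.57] [1.03 0.   0.21]
[ 481.53 -243.51  131.77] [-1.17 -0.32  3.81] [-0.12  0.16  0.18] 8.964742455549654 22.7667
True
[ 481.53 -243.48  131.74] [-0.3   0.19  3.4 ] [0.01 0.06 0.11] 9.287360707694358 23.0083
True
[ 481.54 -243.48  131.71] [0.95 0.66 3.41] [-0.02  0.11  0.05] 8.976248355599061 23.3083
```

View pics/w9.png

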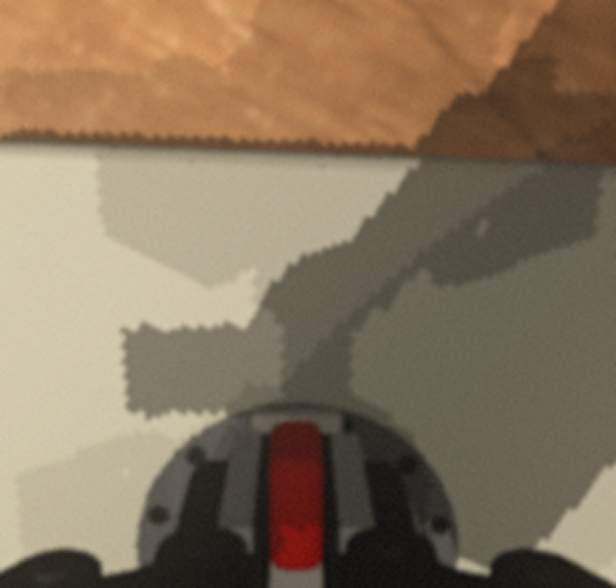

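```bash
python3 - <<'E'
from h import *
np.set_printoptions(precision=2,suppress=True)
u=np.array([-.892,-.452,0])
def ff(n=6):
    a=[]
    for _ in range(n): arm.dwell(.01);s=sense();a.append(np.r_[s["contact_force"],s["tcp_pos"]])
    return np.mean(a,0)
p0=np.array([481.5,-243.4,131.8]);
arm.servo_line(p0,vel=10);f=ff();print(f)
for d in (.3,.6,1.,1.5):
    arm.servo_line(p0+d*u,vel=10);f=ff();print(d,"pull %.2f moved %.2f"%(f[:3]@-u,(f[3:]-p0)@u),f[2])
    if f[:3]@-u>8: break
print(sense()["t"])
E
```

```text
[   1.16    0.04    1.96  481.58 -243.46  131.75]
0.3 pull 1.69 moved -0.03 0.6824647083023675
0.6 pull 3.67 moved -0.02 -1.3337874776090988
1.0 pull 5.02 moved 0.00 -2.562434963727755
1.5 pull 6.10 moved 0.01 -3.221986200364679
24.8583
```

```bash
python3 - <<'E'
from h import *
np.set_printoptions(precision=2,suppress=True)
u=np.array([-.892,-.452,0])
def ff(n=6):
    a=[]
    for _ in range(n): arm.dwell(.01);s=sense();a.append(np.r_[s["contact_force"],s["tcp_pos"],s["wrist_torque"]])
    return np.mean(a,0)
p0=np.array([481.5,-243.4,131.8]);
for d in (2,2.5):
    arm.servo_line(p0+d*u,vel=10);f=ff();print(d,"pull %.2f moved %.2f"%(f[:3]@-u,(f[3:6]-p0)@u),f)
    if f[:3]@-u>9: break
print(sense()["t"],sense()["width"])
E
```

```text
2 pull 6.78 moved 0.01 [   6.88    1.41   -4.01  481.52 -243.47  131.77    0.27   -1.22    0.03]
2.5 pull 7.70 moved 0.02 [   7.87    1.51   -5.47  481.52 -243.49  131.78    0.35   -1.36    0.06]
25.4583 9.018480334639467
```

```bash
python3 - <<'E'
from h import *
np.set_printoptions(precision=3,suppress=True)
C=[532.2,-217.5]
arm.servo_line([481.5,-243.4,131.8],vel=20)
hand.move_gripper(46,30)
arm.servo_line([481.5,-243.4,172],vel=120)
arm.servo_line([*C,172],down(2.6),vel=150)
s=sense();print(s["contact_force"],s["wrist_torque"],s["t"])
arm.servo_line([*C,132.5],vel=80)
hand.move_gripper(25,30)
c=cam("wrist");save(c,"w10",(240,140,420,290),4.3)
print(tq(5))
yaw=2.6
for i in range(3):
    yaw-=.2
    arm.servo_line([*C,132.5+.5*(2.6-yaw)],down(yaw)); s=sense();print(round(yaw,2),s["wrist_torque"][2],s["joint_torque"][6],tq(6),s["t"])
    if abs(tq(4)[0])>.3: break
c=cam("wrist");save(c,"w11",(240,140,420,290),4.3)
E
```

```text
[-0.73   0.393  0.366] [-0.017  0.049 -0.002] 27.3667
[-0.004  0.017  2.6    5.612]
2.4 -0.15139467212621843 0.06096425000578165 [-0.146  0.108  2.403  6.165] 28.725
2.2 -0.08889884107822707 0.05150686833076179 [-0.112  0.09   2.205  6.519] 29.1583
2.0 -0.0886242795272115 0.0619334215298295 [-0.116  0.097  2.006  6.339] 29.5917
```

View pics/w10.png

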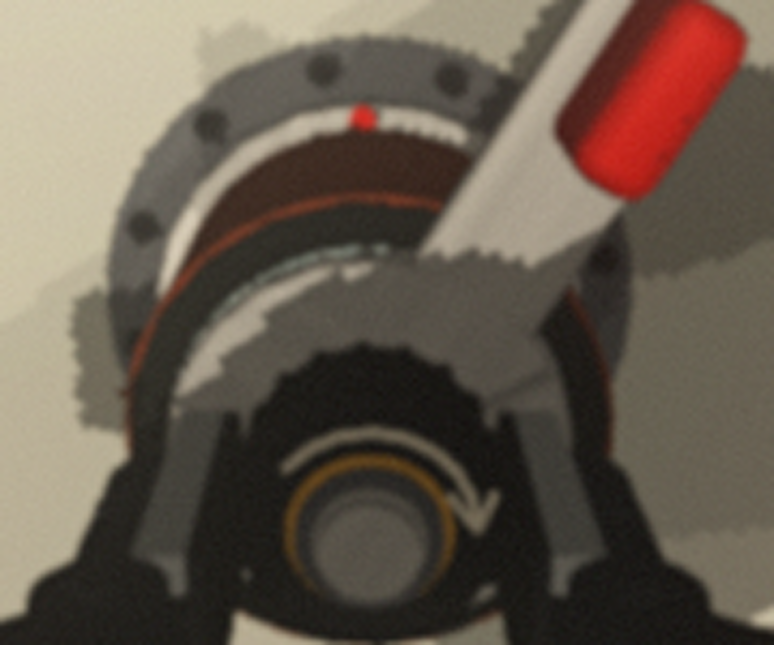

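View pics/w11.png

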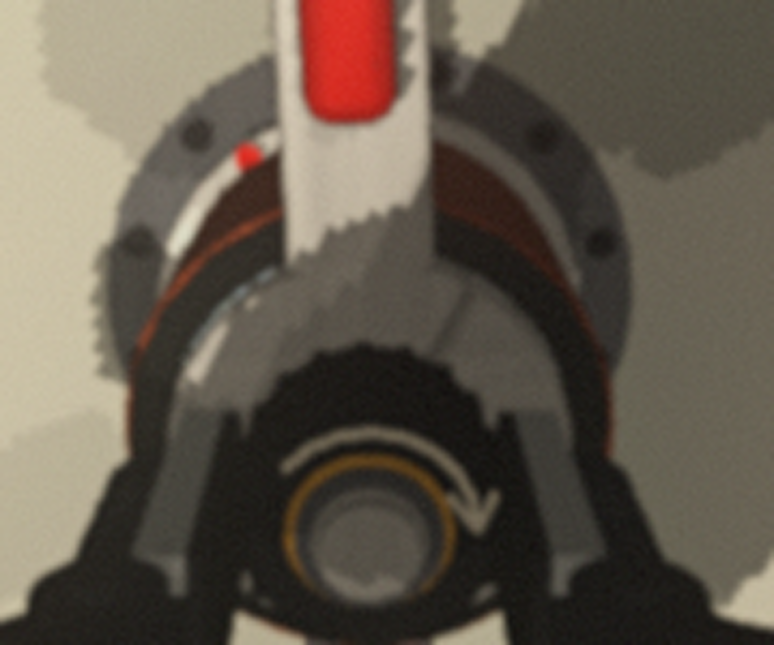

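```bash
python3 - <<'E'
from h import *
np.set_printoptions(precision=3,suppress=True)
C=[532.2,-217.5]
yaw=2.0
for i in range(4):
    yaw-=.1
    arm.servo_line([*C,132.5+.5*(2.6-yaw)],down(yaw)); r=tq(8);print(round(yaw,2),r,sense()["t"])
    if r[0]>.15: break
arm.servo_line([*C,132.5+.5*(2.6-yaw)],down(yaw+.1));print("rev",tq(8),sense()["t"])
arm.servo_line([*C,132.5+.5*(2.6-yaw)],down(yaw));print("fwd",tq(8),sense()["t"])
E
```

```text
1.9 [-0.105  0.063  1.906  6.129] 30.0417
1.8 [-0.095  0.07   1.806  5.56 ] 30.3583
1.7 [-0.135  0.089  1.707  5.666] 30.675
1.6 [-0.112  0.097  1.607  5.261] 30.9917
rev [ 0.085 -0.062  1.708  5.527] 31.3083
fwd [-0.097  0.084  1.607  5.632] 31.625
```

```bash
python3 - <<'E'
from h import *
np.set_printoptions(precision=3,suppress=True)
C=[532.2,-217.5]
z=132.5+.5
for y in (1.58,1.56,1.54):
    arm.servo_line([*C,z+.02*(1.6-y)/.02],down(y),vel=.05);r=tq(8);print(y,r,sense()["t"])
E
```

```text
1.58 [ 0.058 -0.058  1.588  5.392] 31.9417
1.56 [ 0.04  -0.057  1.568  5.444] 32.2583
1.54 [ 0.05  -0.061  1.548  5.135] 32.575
```

```bash
python3 - <<'E'
from h import *
np.set_printoptions(precision=3,suppress=True)
c=cam("wrist");save(c,"w12",(240,140,420,290),4.3)
c=cam("scene");save(c,"s12",(360,200,420,270),8)
E
```

```text
(no output)
```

View pics/w12.png

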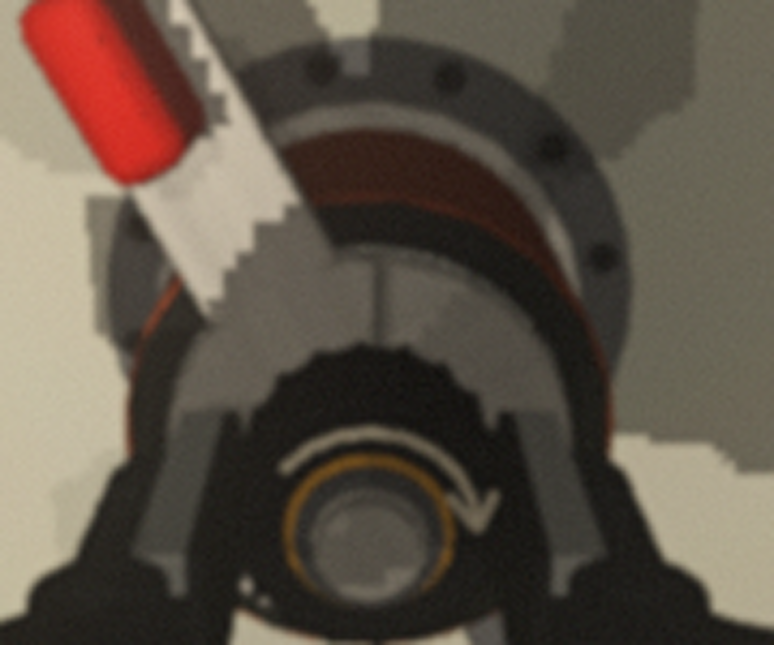

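View pics/s12.png

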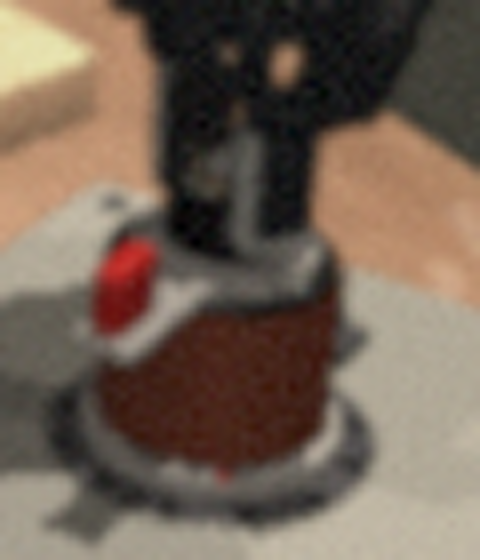

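```bash
python3 - <<'E'
from h import *
np.set_printoptions(precision=2,suppress=True)
C=[532.2,-217.5];u=np.array([-.892,-.452,0]);F=np.array([481.5,-243.4])
def ff(n=5):
    a=[]
    for _ in range(n): arm.dwell(.01);s=sense();a.append(np.r_[s["contact_force"],s["tcp_pos"],s["wrist_torque"]])
    return np.mean(a,0)
hand.move_gripper(44,30)
arm.servo_line([*C,165],vel=150)
arm.servo_line([*F,165],down(2.04),vel=200)
arm.servo_line([*F,131.8],vel=100)
hand.move_gripper(4,30);arm.dwell(.05)
p0=np.array([*F,131.8]);f=ff();print(f,sense()["t"])
for d in (.6,1.2,2):
    arm.servo_line(p0+d*u,vel=20);f=ff();print(d,"pull %.2f moved %.2f"%(f[:3]@-u,(f[3:6]-p0)@u),f)
    if f[:3]@-u>8: break
print(sense()["t"],sense()["width"])
E
```

```text
[  -0.69    0.44    4.99  481.89 -243.46  132.45    0.14    0.15    0.2 ] 34.95
0.6 pull 0.88 moved -0.31 [   0.43    1.09    5.83  481.88 -243.46  132.43    0.28   -0.01    0.22]
1.2 pull 2.46 moved -0.27 [   1.83    1.85    5.59  481.85 -243.48  132.4     0.44   -0.35    0.17]
2 pull 4.87 moved -0.24 [   3.62    3.64    4.94  481.82 -243.5   132.4     0.69   -0.8     0.17]
35.825 8.814503906664406
```

```bash
python3 - <<'E'
from h import *
np.set_printoptions(precision=2,suppress=True)
u=np.array([-.892,-.452,0])
def ff(n=5):
    a=[]
    for _ in range(n): arm.dwell(.01);s=sense();a.append(np.r_[s["contact_force"],s["tcp_pos"],s["wrist_torque"]])
    return np.mean(a,0)
p0=np.array([481.85,-243.5,132])
for z in (132.2,132.4,132.7,133.0):
    arm.servo_line([*p0[:2],z],vel=20);f=ff();print(z,f,sense()["t"])
    if f[2]<-2: break
p0=f[3:6].copy();p0[2]=z
for d in (.6,1.2,2):
    arm.servo_line(p0+d*u,vel=20);f=ff();print(d,"pull %.2f moved %.2f"%(f[:3]@-u,(f[3:6]-p0)@u),f)
    if f[:3]@-u>7: break
print(sense()["t"],sense()["width"])
E
```

```text
132.2 [   0.77    1.69    5.47  481.86 -243.48  132.44    0.39   -0.2     0.23] 36.1333
132.4 [   1.53    1.87    4.53  481.86 -243.47  132.45    0.4    -0.27    0.22] 36.425
132.7 [   1.92    2.05    1.53  481.83 -243.42  132.5     0.35   -0.45    0.19] 36.7167
133.0 [   3.51    2.07   -3.84  481.77 -243.29  132.57    0.41   -0.72    0.13] 37.0083
0.6 pull 5.35 moved -0.00 [   4.94    2.1    -5.67  481.74 -243.22  132.66    0.44   -0.97    0.08]
1.2 pull 6.56 moved 0.01 [   5.91    2.85   -6.61  481.72 -243.23  132.68    0.5    -1.16    0.05]
2 pull 7.61 moved 0.02 [   7.03    2.97   -8.09  481.71 -243.22  132.7     0.63   -1.41    0.05]
37.8833 9.411046380607875
```

```bash
python3 - <<'E'
from h import *
np.set_printoptions(precision=2,suppress=True)
u=np.array([-.892,-.452,0])
def ff(n=4):
    a=[]
    for _ in range(n): arm.dwell(.01);s=sense();a.append(np.r_[s["contact_force"],s["tcp_pos"],s["wrist_torque"]])
    return np.mean(a,0)
p0=np.array([481.8,-243.4,132.6])
for d,z in ((1.2,132.3),(2.2,132.5),(3.,132.7)):
    arm.servo_line([*(p0+d*u)[:2],z],vel=20);f=ff();print(d,"pull %.2f moved %.2f"%(f[:3]@-u,(f[3:6]-p0)@u),f)
print(sense()["t"],sense()["width"])
E
```

```text
1.2 pull 5.71 moved 0.05 [   4.49    3.78   -1.86  481.68 -243.27  132.51    0.76   -0.96    0.07]
2.2 pull 8.24 moved 0.05 [   7.      4.42   -5.22  481.68 -243.26  132.54    0.83   -1.41    0.07]
3.0 pull 9.70 moved 0.06 [   8.47    4.74   -7.51  481.67 -243.27  132.6     0.92   -1.72    0.03]
38.7333 9.230374688946927
```

```bash
python3 - <<'E'
from h import *
np.set_printoptions(precision=3,suppress=True)
C=[532.2,-217.5];F=[481.7,-243.3]
arm.servo_line([*F,132.2],vel=40)
hand.move_gripper(44,20)
arm.servo_line([*F,165],vel=150)
arm.servo_line([*C,165],vel=250)
arm.servo_line([*C,133],vel=120)
hand.move_gripper(25,20)
print(tq(3),sense()["t"])
yaw=2.04
for i in range(10):
    yaw-=.08
    arm.servo_line([*C,133+.5*(2.04-yaw)],down(yaw)); r=tq(2);print(round(yaw,2),r)
    if r[0]>.12: break
print(sense()["t"])
c=cam("wrist");save(c,"w13",(240,140,420,290),4.3)
E
```

```text
[-0.007  0.01   2.04   2.795] 40.8417
1.96 [-0.14   0.038  1.962  5.427]
1.88 [-0.119  0.031  1.882  5.801]
1.8 [-0.063  0.038  1.802  5.103]
1.72 [-0.082  0.056  1.723  5.678]
1.64 [-0.105  0.053  1.643  6.026]
1.56 [-0.108  0.042  1.563  5.588]
1.48 [-0.079  0.037  1.483  5.886]
1.4 [-0.042  0.023  1.404  5.637]
1.32 [-0.062  0.016  1.324  5.466]
1.24 [-0.037  0.001  1.245  5.566]
43.5083
```

View pics/w13.png

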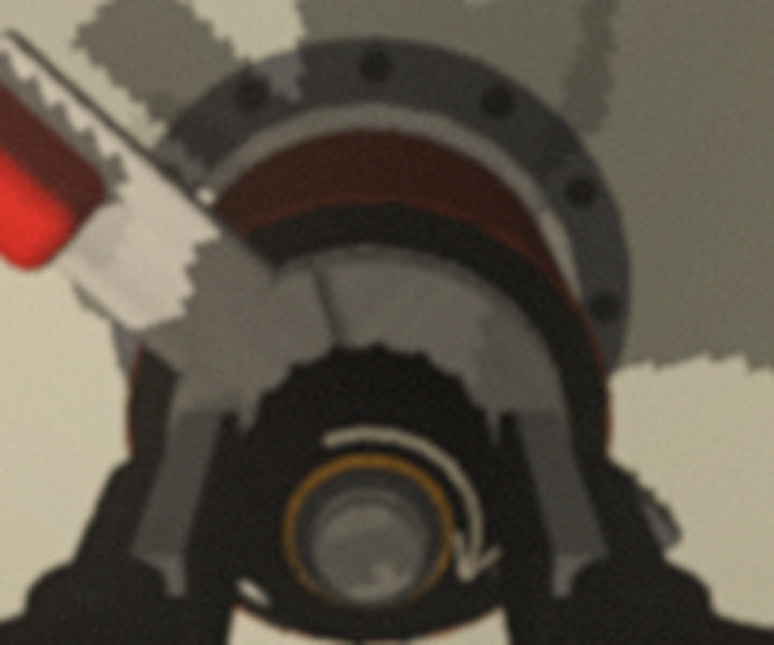

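```bash
python3 - <<'E'
from h import *
np.set_printoptions(precision=3,suppress=True)
C=[532.2,-217.5];u=np.array([-.892,-.452,0]);F=np.array([481.5,-243.4])
def ff(n=4):
    a=[]
    for _ in range(n): arm.dwell(.01);s=sense();a.append(np.r_[s["contact_force"],s["tcp_pos"],s["wrist_torque"]])
    return np.mean(a,0)
yaw=1.24
for i in range(4):
    yaw-=.05
    arm.servo_line([*C,133+.5*(2.04-yaw)],down(yaw)); r=tq(2);print(round(yaw,2),r)
    if r[0]>.12: break
hand.move_gripper(44,30)
arm.servo_line([*C,165],vel=150)
arm.servo_line([*F,165],down(2.04),vel=200)
arm.servo_line([*F,132.8],vel=100)
hand.move_gripper(4,30);arm.dwell(.05)
p0=np.array([*F,132.8]);f=ff();print(f,sense()["t"])
for d in (.6,1.2):
    arm.servo_line(p0+d*u,vel=20);f=ff();print(d,"pull %.2f moved %.2f"%(f[:3]@-u,(f[3:6]-p0)@u),f)
print(sense()["t"],sense()["width"])
E
```

```text
1.19 [-0.02   0.018  1.195  5.744]
1.14 [-0.03   0.011  1.145  4.859]
1.09 [-0.008  0.006  1.095  5.289]
1.04 [-0.016  0.003  1.045  4.512]
[   0.       0.187    3.534  481.899 -243.558  133.355    0.072    0.052
   -0.02 ] 47.375
0.6 pull 1.06 moved -0.13 [   0.871    0.628    5.423  481.763 -243.641  133.257    0.188   -0.219
   -0.026]
1.2 pull 1.72 moved 0.06 [   1.271    1.287    5.383  481.6   -243.73   133.229    0.325   -0.528
   -0.048]
47.9417 9.015769907854937
```

```bash
python3 - <<'E'
from h import *
np.set_printoptions(precision=2,suppress=True)
u=np.array([-.892,-.452,0])
p=sense()["tcp_pos"].copy();p[2]=133.0
def rep():
    s=sense();print("f",s["contact_force"],"moved %.2f"%((s["tcp_pos"]-p)@u),s["tcp_pos"][2],s["t"])
for d in (4,8):
    r=arm.servo_line(p+d*u,vel=25,threshold=8);rep()
    if r: break
c=cam("scene");save(c,"s20",(250,160,470,320),3.6)
f=lambda a,b:(a/3.6+250,b/3.6+160)
K=[onz(c,*f(*q),26) for q in((97,155),(280,90),(437,165),(245,237))]
print(np.array(K),np.mean(K,0))
w=cam("wrist");save(w,"w20",(220,80,440,290),2.8)
E
```

```text
f [3.79 0.95 2.6 ] moved 3.05 133.1811328363127 48.2083
f [4.17 2.88 2.42] moved 6.97 133.13036857173725 48.5167
[[447.91 204.    26.  ]
 [641.45 250.41  26.  ]
 [682.37  63.65  26.  ]
 [490.94  28.06  26.  ]] [565.67 136.53  26.  ]
```

View pics/s20.png

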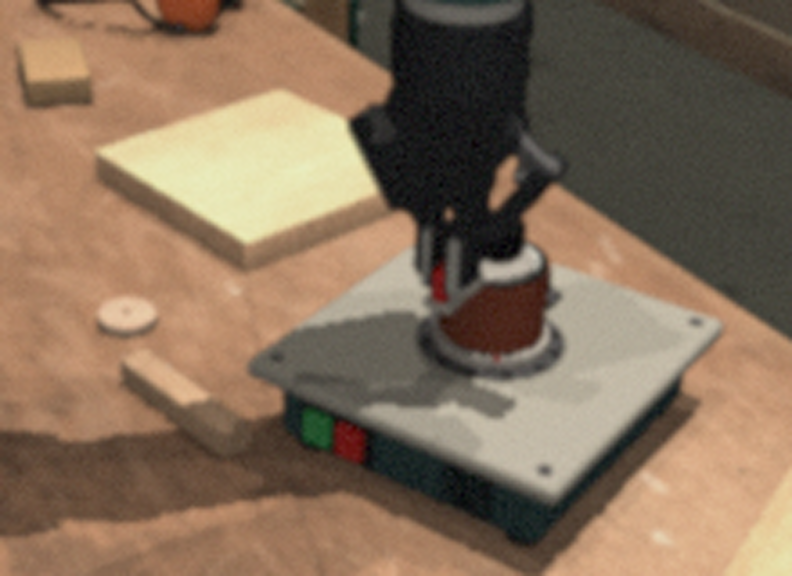

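View pics/w20.png

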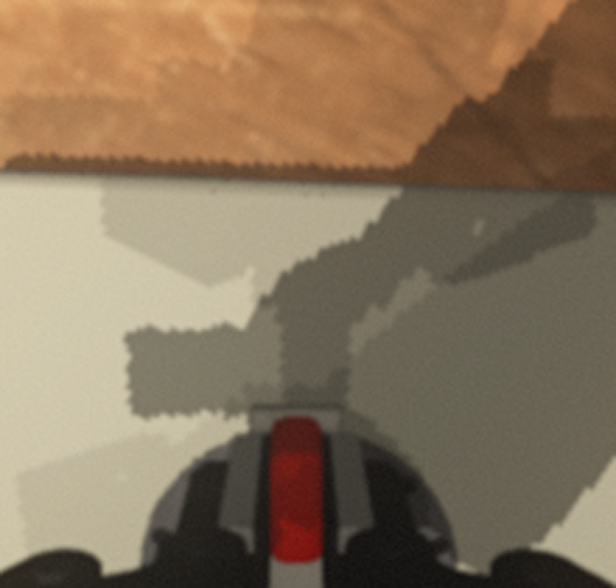

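```bash
python3 - <<'E'
from h import *
import sys
np.set_printoptions(precision=2,suppress=True)
u=np.array([-.892,-.452,0])
p=sense()["tcp_pos"].copy();p[2]=133.05
def rep(n=""):
    s=sense();print(n,"f",s["contact_force"],"moved %.2f"%((s["tcp_pos"]-p)@u),s["tcp_pos"],s["width"],s["t"])
for d in (20,45,66):
    r=arm.servo_line(p+d*u,vel=50,threshold=9);rep()
    if r: sys.exit()
arm.servo_line(p+72*u+[0,0,75],vel=150)
rep("lifted")
q=down(1.785);T=[540,82.3]
arm.servo_line([*T,110],q,vel=300)
rep("over")
c=cam("wrist");save(c,"w21")
c=cam("scene");save(c,"s21",(250,120,470,300),3.3)
E
```

```text
f [0.11 0.42 4.3 ] moved 21.02 [ 456.67 -256.42  132.96] 8.840479164783126 49.15
 f [-0.93 -0.09 -0.66] moved 45.76 [ 434.53 -267.47  132.82] 8.626635678437403 49.8
 f [ 0.29  1.03 -0.47] moved 66.15 [ 416.49 -276.98  133.11] 9.255489384094743 50.3667
lifted f [-0.02  0.08 -0.79] moved 72.20 [ 410.89 -279.3   207.6 ] 8.968481654278936 51.0167
over f [-0.62  0.23 -0.22] moved -205.16 [539.55  80.42 109.96] 9.028079386142213 52.4917
```

View pics/w21.png

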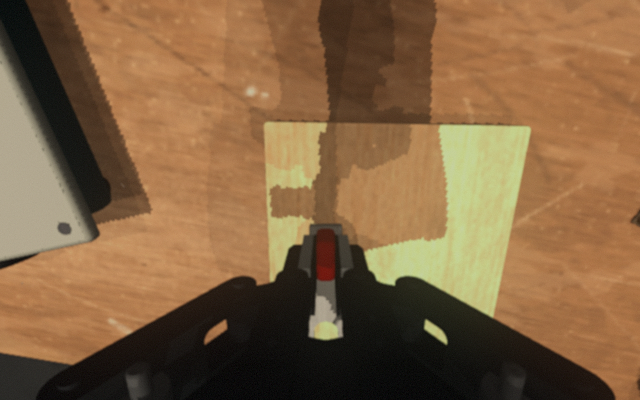

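View pics/s21.png

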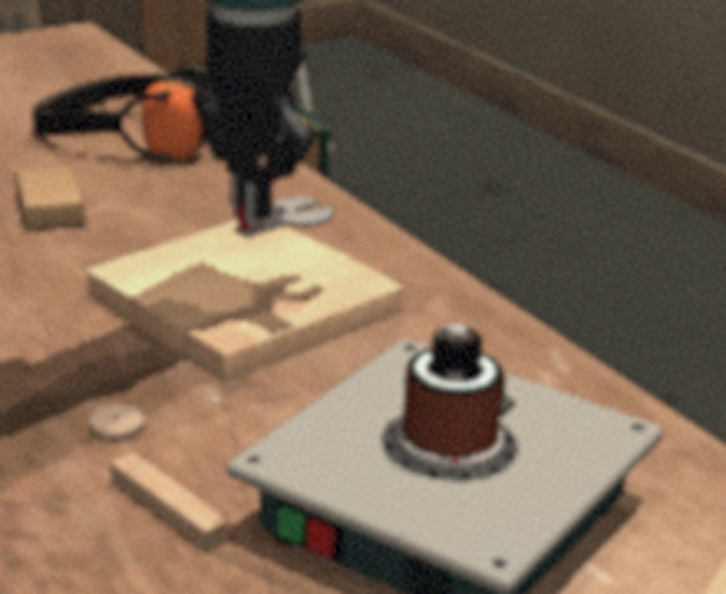

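```bash
python3 - <<'E'
from h import *
import sys
np.set_printoptions(precision=2,suppress=True)
def rep(n=""):
    s=sense();print(n,"f",s["contact_force"],s["tcp_pos"],s["width"],s["t"])
T=[540,82.3];C=[532.2,-217.5]
arm.servo_line([*T,48],vel=120)
r=arm.servo_line([*T,35.5],vel=30,threshold=4);rep(f"down {r}")
hand.move_gripper(34)
arm.servo_line([*T,90],vel=150)
c=cam("wrist");save(c,"w22")
arm.servo_line([540,-60,230],down(.9),vel=300)
hand.move_gripper(85,50)
arm.servo_line([*C,200],down(.215),vel=300)
rep("over drum")
E
```

```text
down True f [ 0.16 -0.54  3.47] [540.46  82.37  37.31] 8.942571443598089 53.6583
over drum f [ 0.22  0.25 -0.49] [ 532.59 -215.68  200.  ] 85.07137222481694 56.9917
```

View pics/w22.png

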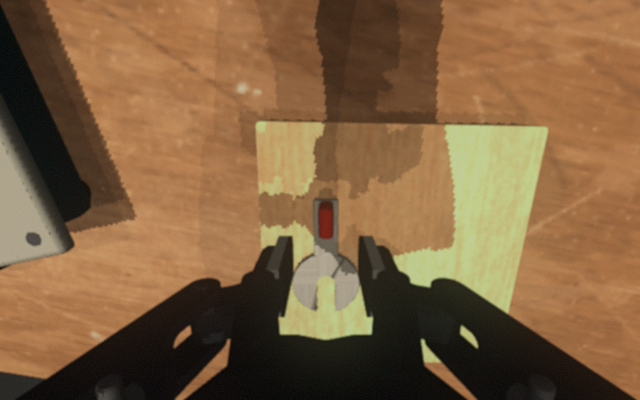

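```bash
python3 - <<'E'
from h import *
import sys
np.set_printoptions(precision=2,suppress=True)
def rep(n=""):
    s=sense();print(n,"f",s["contact_force"],s["tcp_pos"],s["width"],s["t"]);return s
C=[532.2,-217.5];D=[555.9,183.9]
r=arm.servo_line([*C,93],vel=130,threshold=12);rep(r)
if r: sys.exit()
hand.move_gripper(50,50);s=rep("gripped")
z0=s["tcp_pos"][2]-72
r=arm.servo_line([*C,205],vel=150,threshold=15);s=rep(f"lift {r}")
if r or s["width"]<58: sys.exit()
arm.servo_line([*D,150],vel=260);s=rep("over");print(z0)
c=cam("wrist");save(c,"w23")
c=cam("scene");save(c,"s23",(250,120,470,300),3.3)
E
```

```text
False f [-0.22 -0.31 -0.78] [ 532.86 -217.58   93.72] 84.7019115892913 57.9667
gripped f [-0.98  0.02  7.32] [ 532.79 -217.76   94.49] 63.94836500570289 58.3083
lift False f [ 0.29 -0.67 -2.7 ] [ 531.42 -217.1   204.07] 63.86035178331197 59.2083
over f [ 0.23 -0.3  -2.44] [556.1  181.96 150.17] 63.35053267863867 60.9167
22.493914518091074
```

View pics/s23.png

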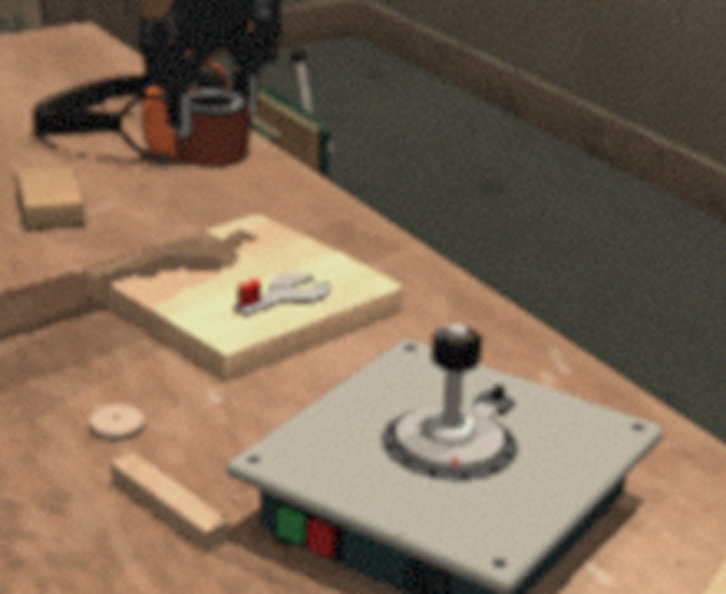

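```bash
python3 - <<'E'
from h import *
np.set_printoptions(precision=2,suppress=True)
def rep(n=""):
    s=sense();print(n,"f",s["contact_force"],s["tcp_pos"],s["width"],s["t"]);return s
D=[555.9,183.9]
arm.servo_line([*D,58],vel=110)
r=arm.servo_line([*D,45.5],vel=25,threshold=4);rep(f"down {r}")
hand.move_gripper(84)
arm.servo_line([*D,150],vel=110);rep("up")
c=cam("wrist");save(c,"w24")
c=cam("scene");save(c,"s24",(250,120,470,300),3.3)
E
```

```text
down True f [-0.27 -0.55  5.04] [556.15 184.12  48.56] 63.59640795972925 62.4333
up f [ 0.55 -0.54 -0.65] [555.33 183.79 149.33] 84.35738602998374 63.8583
```

View pics/w24.png

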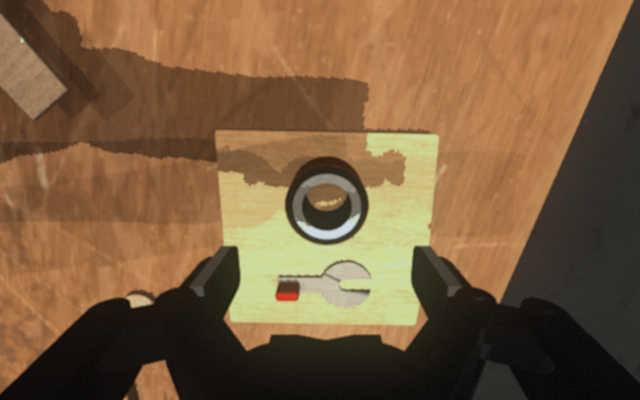

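View pics/s24.png

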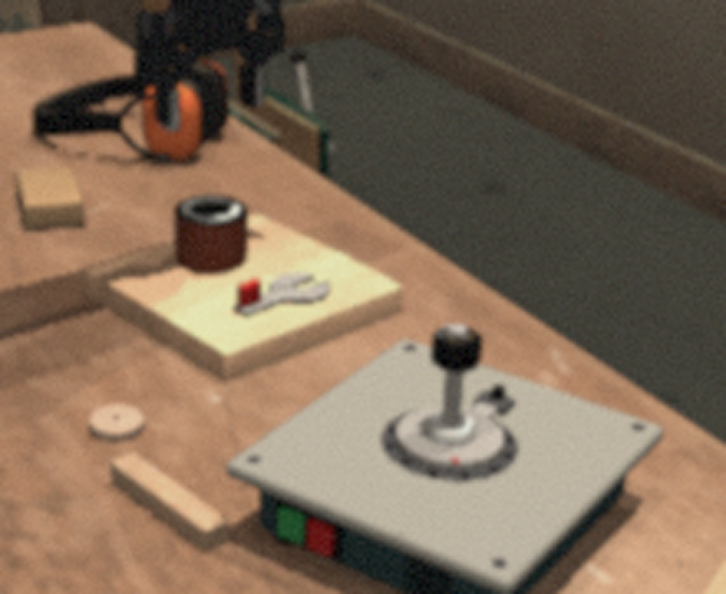

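The washer lies flat around (325,283) in the wrist view and the drum stands upright at (327,205). Both are well inside the board's edges, and the knob is still on its stud.

```bash
python3 - <<'E'
from h import *
ticket.sign_off();print(sense()["t"])
E
```

```text
the job is handed in; nothing more can be done
the job is handed in; nothing more can be done
```

The worn drum is off the sander. It stands upright on the board with the washer lying flat beside it, and I handed the job in at about 64 s of the 72 s allowed.

- **Knob:** I turned it clockwise about 3.2 rad over three grips, then let go each time. The turning torque had dropped to near zero by the end. I never felt the clip, and the red dot showed no sign of moving in the pictures.
- **Tests that disagreed:** After about 1.1 and 2.2 rad the torque already read around 0.05 N m, which suggested the pinch was gone. Gentle pulls on the finger pull (up to about 10 N) showed the washer was still held, so I went back and loosened further.
- **Washer:** After the third turn it slid out with the readings staying below about 6 N. The drum stayed in place.
- **Last checks:** In the final pictures, both parts are well inside the board's edges and the knob is still on its stud. The cork block, offcut stick and toy wheel look unmoved, and the gripper is about 100 mm clear of everything. I did not measure the final placement or the red dot's position, and the hand-in gives no verdict.

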